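# Sort two tagged vials, then hold the loupe in focus over the reject

## Robot

A 6-joint arm with a two-finger parallel gripper is mounted at the origin on the work surface. World frame = base frame: x ahead of the robot, y to its left, z up, the work surface at z = 0. Lengths are in m, angles in rad, forces in N, time in s.
With the tool pointing down it reaches from about 0.425 to 0.95 m from the base axis. Payload 3.5 kg.
Tool frame: the origin (TCP) lies between the finger pads; the fingertips stand 19 mm ahead of it and the grasp point (between the pads) is the TCP; z points along the fingers, y is the line along which they close (so a half turn about z gives the same grasp; the last joint's range is limited). The gripper opens to 85 mm and grips with 20 to 120 N. Pads are 22 mm wide; open, the fingers measure 114 mm over their backs; the gripper's body (76 mm by 85 mm) begins 54 mm behind the grasp point. The pads swing forward as they close: fully open they stand 13 mm farther back than shut.
Start: joints at [-1.471, 0.286, 1.577, -0, 1.279, -0.15], TCP at [0.167, -0.654, 0.25] pointing down, gripper open.
Joint ranges: [-2.77, 2.77], [-0.9, 2.22], [0.21, 2.48], [-1.53, 4.67], [0.24, 2.81], [-2.84, 2.84]. Speed limits (rad/s): [2.79, 2.79, 3.14, 3.14, 3.14, 3.14].

## Interface

Orientations are given as a unit quaternion [x, y, z, w].
In Python, from plant import get_state, cams, ctrl gives the robot as it stands. The module is installed in compiled form; this text tells all that it offers.
- The arm moves only by the tool jog_arm, never from a script. Its argument "deltas" is text: rows parted by semicolons, each of 6 numbers parted by spaces: the shift along the world's x, y, z normalised to -1 to 1, where 1 is 0.02 m, then the turn, a rotation vector about the world's x, y, z normalised to -1 to 1, where 1 is 0.1 rad. In form: x y z ax ay az; .... A call has 1 to 20 rows; each row shifts and turns the commanded pose from where the row before left it; what a row does not reach is not made up. A row lasts 1/8 s, in which the tool goes at most 62.5 mm and 10.7 degrees, less where a joint would pass 70% of its speed; a pose out of reach is approached as far as the arm can. A call with a number of a shift or a turn outside -1 to 1 is refused whole. A call with a gripper value outside its range is refused whole. "gripper" is the opening, from 0 (shut) to 1 (fully open), set as the call begins (left out, the last holds). The fingers move at their own pace and stop on an object; "squeeze" is the grip in N (left out, the last holds). Time passes only in rows, so rows that do not move let the fingers close. It gives the time, the measured TCP pose, the force, the opening and the grip force at its end, in the units of the state.
- get_state(): the state, without advancing time (a new reading comes with each control period).
- cams.read_camera(name): name is "side" or "top" or "wrist"; returns a dict with "color" (480x640x3 uint8, blue, green, red), "vfov" (degrees; the focal length in pixels is half the picture's height over the tangent of half this angle, whatever the lens; pixels are square), "cx", "cy" (the principal point, pixels), "rvec" (rotation vector, rad) and "tvec" (3), from world to camera coordinates, as OpenCV has them. Camera axes: x right, y down, z forward; pixel columns grow to the right and rows downward; lengths in m; the calibration is good to about 2 mm. A picture is of the moment at which its call begins. There is no depth.
- ctrl.sign_off(): hands the job in; it is judged then, once.
The state is a dict: "time": time; "qpos": joint angles; "dq": joint speeds; "joint_efforts": joint torques, N m; "eef_pos": TCP position; "tcp_rot": TCP orientation; "contact_force": force on the tool from outside, world axes, zero at the start; "wrist_torque": the same for the moment, N m; "opening": opening from 0.0 (shut) to 1.0 (fully open); "finger_force": force on a finger pad.
Only numpy, scipy, OpenCV 4.12 (cv2) and the standard library are available. Lean on these libraries where they do the work, as an engineer would, in place of code of your own. Each camera call takes 0.05 s, during which the arm holds its last target. There are 200 camera calls.

## Task

Stand the green-tagged amber vial in the green pass nest and the red-tagged one in the red reject nest, and let go of both, without dropping or tipping them. Then take the loupe by its blue handle and finish holding it still and level in the gripper, its lens centred over the cap of the red-tagged vial at the height that the yellow pointer on the gauge post marks, touching nothing with it; the program ends while holding it there. Leave the yellow pointer, the brown bottle, the white bottle and the white dish where they are.

Things in the scene. Friction and masses are not known exactly. Their poses are not given: they have to be found in the camera images.
- vial_green: Amber dropper vial with a black cap and a GREEN tag (a disc on top of the cap and a band round the glass), standing upright on the counter. Round body 32 mm in diameter up to 44 mm height, then shoulder, cap 24 mm in diameter from 53 to 72 mm; 73 mm tall in all, about 60 g. Origin: centre of its underside; z up along its axis.
- vial_red: The same vial with a RED tag. It may stand where the green one does in another run. Origin: centre of its underside; z up along its axis.
- vial_red_cap (a point): Centre of the top of the red-tagged vial's cap, 73 mm above its underside.
- pass_nest: Fixed white nest block 70 x 70 x 20 mm with a GREEN square frame on top and a round pocket, 44 mm in diameter and 14 mm deep with a chamfered mouth, in its centre. Origin: centre of its underside, on the counter.
- pass_nest_seat (a point): Centre of the floor of the green pass pocket, 6 mm above the counter; the vial's underside rests here. The rim of the block is 14 mm higher.
- reject_nest: The same fixed nest block with a RED square frame. Its own +x axis points from the pocket to a fixed steel gauge post, 10 mm in diameter and 180 mm tall, 85 mm from the pocket's centre. The foot of the post is a bar 10 mm high between block and post. Origin: centre of the block's underside, on the counter.
- reject_nest_seat (a point): Centre of the floor of the red reject pocket, 6 mm above the counter.
- focal_mark (a point): Tip of the yellow pointer (5 mm thick, 14 mm wide; this point at mid thickness) on the gauge post, level with a yellow ring, 26 mm across, round the post; it points at the axis of the reject pocket and ends 55 mm from it. Its height, 120 to 165 mm above the counter, varies: the focal height for the lens. It is stiff on its post (12 N) but slides if pushed.
- loupe: Loupe lying flat on the counter: round metal frame 62 mm across and 12 mm thick round a 50 mm lens, straight blue handle along its own -x axis. Handle from 42 to 130 mm from the lens centre, 16 mm wide, 18 mm high, its underside level with the frame's. 90 g, centre of mass on the handle axis about 60 mm from the lens centre. Origin: under the lens centre, at the underside; z up.
- loupe_lens (a point): Centre of the loupe's lens, 6 mm above its underside: the point to be brought to the focal height over the cap.
- loupe_grip (a point): Point on the axis of the blue handle, 75 mm from the lens centre and 9 mm above the underside; the handle is 16 mm wide across (the loupe's own y).
- reagent: Bystander: brown bottle 68 mm in diameter, 150 mm tall. Origin: centre of its underside.
- spray: Bystander: white plastic bottle 50 mm in diameter, 140 mm tall. Origin: centre of its underside.
- dish: Bystander: white bowl 64 mm in diameter, 28 mm tall. Origin: centre of its underside.

How it is judged:
On the way:
1. the green-tagged vial stands released in the green nest and the red-tagged vial in the red nest (horizontal distance between vial_green and pass_nest_seat below 0.009 m and z of vial_green in the frame of pass_nest_seat below 0.004 m and angle between each of vial_green, vial_red's own z axis and vertical below 0.15 rad and contact force between the fingers and vial_green below 0.1 N and linear speed of each of vial_green, vial_red below 0.03 m/s and horizontal distance between vial_red and reject_nest_seat below 0.009 m and z of vial_red in the frame of reject_nest_seat below 0.004 m and contact force between the fingers and vial_red below 0.1 N), for 0.2 s.
At the end, for the whole second after the job is handed in: Both vials upright (0.15 rad), at rest, released, on the pocket floor of their colour (9 mm); the gripper holds the loupe still, touching no vial, nest or gauge, level within 0.12 rad, lens centre within 8 mm of the pointer's height and 12 mm sideways of the centre of the red-tagged cap (all of step 1 and z of loupe_lens in the frame of focal_mark between -0.008 and 0.008 m and horizontal distance between loupe_lens and vial_red_cap below 0.012 m and angle between loupe's own z axis and vertical below 0.12 rad and contact force between the fingers and loupe above 1 N and linear speed of loupe below 0.02 m/s and angular speed of loupe below 0.15 rad/s and contact force between loupe and reject_nest below 0.1 N and contact force between loupe and vial_red below 0.1 N and contact force between loupe and vial_green below 0.1 N and contact force between loupe and pass_nest below 0.1 N); the arm keeps its last pose, push and grip.
It fails at once if the green-tagged vial is tipped over or let fall from a height (angle between vial_green's own z axis and vertical above 0.8 rad or (height (world z) of vial_green above 0.04 m and contact force between the fingers and vial_green below 0.05 N)).
It fails at once if the red-tagged vial is tipped over or let fall from a height (angle between vial_red's own z axis and vertical above 0.8 rad or (height (world z) of vial_red above 0.04 m and contact force between the fingers and vial_red below 0.05 N)).
It fails at once if the brown bottle, the white bottle or the white dish is pushed away or knocked over (distance of any of reagent, spray, dish from where it was at the start of the episode above 0.025 m or angle between any of reagent, spray, dish's own z axis and vertical above 0.5 rad).
It fails at once if the yellow focal pointer is shifted (distance of focal_mark from where it was at the start of the episode above 0.005 m).
It also fails if it takes over 72 s, if anything falls off the work surface, if the arm or the gripper's body presses on something with over 40 N, if the wrist force passes 120 N, or if a joint passes its speed limit or range.

## Working session

There is one attempt and no reset: what is moved stays moved. The work goes in short steps, Python scripts to look and compute and a tool call to move; the robot and the scene stay as the last step left them, time stands still between calls to the robot, and variables do not carry over. Pictures are saved under pics/ and viewed, at most 10 in all, crops included, and the job is handed in when it is done.

Besides the shell and the picture viewer there is one more tool, called after "Call:" as a command line: name --argument value ..., lists and objects as JSON in quotes. jog_arm: Moves the arm, as the interface text tells. Its arguments: {"type":"object","properties":{"deltas":{"type":"string"},"gripper":{"type":"number"},"squeeze":{"type":"number"}},"required":["deltas"]}

```bash
mkdir -p pics; cat > h.py <<'E'
import numpy as np, cv2
from plant import get_state, cams, ctrl
def cam(n):
    r=cams.read_camera(n); im=np.array(r["color"]); f=240/np.tan(np.radians(r["vfov"])/2)
    R=cv2.Rodrigues(np.array(r["rvec"],float))[0]; t=np.array(r["tvec"],float).ravel()
    return dict(im=im,f=f,c=(r["cx"],r["cy"]),R=R,t=t,o=-R.T@t)
def ray(c,p):
    d=c["R"].T@np.array([(p[0]-c["c"][0])/c["f"],(p[1]-c["c"][1])/c["f"],1]); return d/np.linalg.norm(d)
def onz(c,p,z):
    d=ray(c,p); return c["o"]+d*(z-c["o"][2])/d[2]
def proj(c,P):
    q=c["R"]@np.array(P)+c["t"]; return np.array(c["c"])+c["f"]*q[:2]/q[2]
def tri(c1,p1,c2,p2):
    a,b=ray(c1,p1),ray(c2,p2); s=np.linalg.lstsq(np.c_[a,-b],c2["o"]-c1["o"],rcond=None)[0]
    x,y=c1["o"]+a*s[0],c2["o"]+b*s[1]; return (x+y)/2,np.linalg.norm(x-y)
HS=dict(green=[(45,85)],red=[(0,8),(172,180)],yellow=[(24,34)],blue=[(100,125)])
def blobs(c,col,amin=15,s=110,v=60):
    h=cv2.cvtColor(c["im"],cv2.COLOR_BGR2HSV); m=0
    for a,b in HS[col]: m=m|cv2.inRange(h,(a,s,v),(b,255,255))
    n,l,st,ce=cv2.connectedComponentsWithStats(m)
    return [(st[i,4],st[i,:4].tolist(),ce[i].round(1).tolist()) for i in range(1,n) if st[i,4]>=amin],l
E
cat > a.py <<'E'
from h import *
for n in("top","side","wrist"):
    c=cam(n); cv2.imwrite(f"pics/{n}0.png",c["im"]); print(n,c["o"].round(3),c["f"].round(1),c["c"],c["R"].round(2).tolist())
    for k in HS: print(k,blobs(c,k)[0])
E
python3 a.py
```

```text
top [ 0.458 -0.024  1.123] 529.8 (329.4614949867573, 245.06295630618953) [[0.02, -1.0, -0.01], [-0.99, -0.02, -0.11], [0.11, 0.01, -0.99]]
green [(np.int32(492), [282, 235, 40, 40], [301.3, 254.3]), (np.int32(93), [193, 328, 11, 11], [198.0, 333.2])]
red [(np.int32(94), [193, 247, 11, 11], [197.9, 251.9]), (np.int32(544), [385, 246, 35, 34], [402.0, 262.6])]
yellow [(np.int32(120), [402, 207, 14, 22], [408.3, 219.4])]
blue [(np.int32(316), [440, 299, 19, 43], [449.2, 320.3])]
side [0.163 0.903 0.762] 530.2 (317.41039918264653, 240.44164869319553) [[-0.91, -0.41, 0.02], [-0.23, 0.48, -0.85], [0.33, -0.78, -0.53]]
green [(np.int32(217), [290, 286, 33, 21], [306.8, 297.1]), (np.int32(79), [338, 354, 12, 9], [343.2, 358.4]), (np.int32(102), [335, 374, 16, 11], [342.1, 379.8])]
red [(np.int32(19), [469, 156, 6, 6], [471.8, 158.2]), (np.int32(203), [329, 242, 34, 20], [346.2, 251.6]), (np.int32(18), [162, 305, 10, 5], [166.8, 306.9]), (np.int32(32), [158, 308, 7, 13], [161.8, 313.9]), (np.int32(24), [165, 310, 8, 9], [168.7, 314.2]), (np.int32(17), [180, 310, 8, 6], [182.7, 313.3]), (np.int32(75), [258, 331, 12, 9], [263.4, 335.3]), (np.int32(147), [257, 347, 16, 16], [264.2, 355.5])]
yellow [(np.int32(48), [311, 205, 17, 5], [319.6, 207.4])]
blue [(np.int32(71655), [0, 0, 296, 351], [125.2, 128.8]), (np.int32(454), [459, 140, 30, 29], [473.9, 154.6]), (np.int32(32), [530, 157, 6, 8], [532.1, 161.4]), (np.int32(34), [527, 169, 6, 9], [529.5, 173.7]), (np.int32(213), [387, 238, 29, 18], [401.1, 246.5])]
wrist [ 0.248 -0.633  0.373] 395.4 (320.2424091373362, 240.98939451891758) [[0.25, -0.97, -0.0], [-0.92, -0.23, 0.32], [-0.31, -0.08, -0.95]]
green []
red [(np.int32(33), [624, 245, 16, 13], [631.0, 250.2]), (np.int32(28), [622, 267, 10, 9], [626.1, 271.4])]
yellow []
blue [(np.int32(4547), [547, 81, 93, 195], [599.6, 190.3]), (np.int32(3614), [572, 163, 68, 133], [614.1, 247.8])]
```

View pics/top0.png

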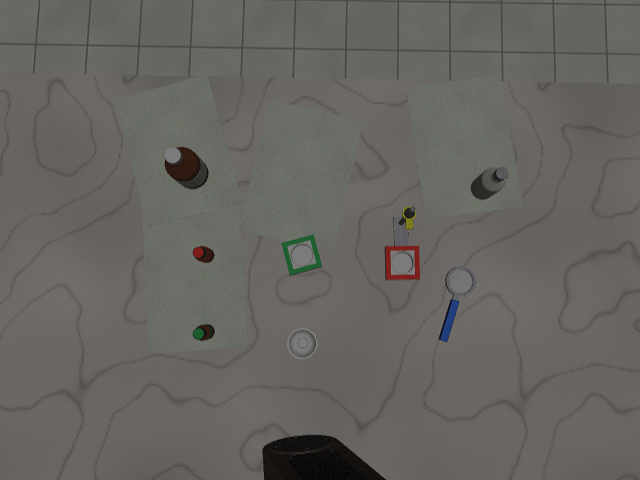

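View pics/side0.png

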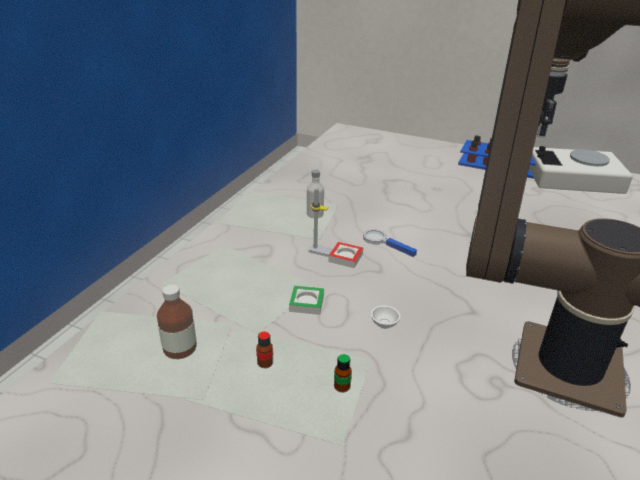

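```bash
cat > b.py <<'E'
from h import *
T=cam("top");S=cam("side")
def P(n,a,b): p,e=tri(T,a,S,b); print(n,p.round(4),"gap",round(e*1000,1)); return p
P("vg cap",(198,333.2),(343.2,358.4)); P("vr cap",(197.9,251.9),(263.4,335.3))
print("onz.073",onz(T,(198,333.2),.073).round(4),onz(T,(197.9,251.9),.073).round(4),onz(S,(343.2,358.4),.073).round(4),onz(S,(263.4,335.3),.073).round(4))
# frames: minimum-area rectangles on outer contour
def rect(c,col,box):
    m=np.zeros((480,640),np.uint8); b,l=blobs(c,col)
    for i,x in enumerate(b):pass
    h=cv2.cvtColor(c["im"],cv2.COLOR_BGR2HSV)
    for a,bb in HS[col]: m|=cv2.inRange(h,(a,110,60),(bb,255,255))
    x,y,w,hh=box; k=np.zeros_like(m); k[y:y+hh,x:x+w]=m[y:y+hh,x:x+w]
    return cv2.findNonZero(k)
for n,bt,bs in(("green",(278,231,48,48),(286,282,41,29)),("red",(381,242,43,42),(325,238,42,28))):
    t=rect(T,n,bt);s=rect(S,n,bs)
    # to world plane z=.02
    for c,q in((T,t),(S,s)):
        w=np.array([onz(c,p[0],.02)[:2] for p in q],np.float32); print(n,cv2.minAreaRect(w*1000))
    P(n+" nest",cv2.minAreaRect(t)[0],cv2.minAreaRect(s)[0])
t=rect(T,"blue",(436,295,28,52));w=np.array([onz(T,p[0],.018)[:2] for p in t],np.float32); print("handle T",cv2.minAreaRect(w*1000))
s=rect(S,"blue",(383,234,37,26));w=np.array([onz(S,p[0],.018)[:2] for p in s],np.float32); print("handle S",cv2.minAreaRect(w*1000))
P("handle",(449.2,320.3),(401.1,246.5))
P("yellow",(408.3,219.4),(319.6,207.4))
E
python3 b.py
```

```text
vg cap [0.391  0.2398 0.0707] gap 1.2
vr cap [0.5513 0.2474 0.0707] gap 1.6
onz.073 [0.3918 0.2394 0.073 ] [0.5518 0.2472 0.073 ] [0.3897 0.2417 0.073 ] [0.5492 0.2495 0.073 ]
green ((555.9144897460938, 44.360511779785156), (69.3340072631836, 69.11515808105469), 16.51051902770996)
green ((553.42919921875, 44.600128173828125), (68.20159912109375, 67.75244140625), 16.449148178100586)
green nest [0.5553 0.0443 0.0187] gap 1.2
red ((543.051513671875, -166.4771728515625), (68.94297790527344, 70.87142944335938), 1.1750367879867554)
red ((540.8905029296875, -166.3450927734375), (70.0405044555664, 70.5483627319336), 1.0214787721633911)
red nest [ 0.5425 -0.1664  0.0194] gap 0.9
handle T ((425.8395080566406, -264.580810546875), (15.046064376831055, 86.6500244140625), 72.75128173828125)
handle S ((421.62353515625, -251.70779418945312), (31.32086944580078, 92.97126770019531), 72.11145782470703)
handle [ 0.4243 -0.267   0.0077] gap 1.9
yellow [ 0.6162 -0.1636  0.1298] gap 0.7
```

The top view shows the red cap at (203,254), the green cap at (203,333), the green nest at (301,254), the red nest at (402,263), the loupe lens at (460,282) with its handle down to (444,341), and the post at (408,215). The side view confirms these and shows the pointer at (319,207). Triangulated heights (caps 0.071, nests 0.019) agree with the text, and so do the sizes.

```bash
python3 - <<'E'
from h import *
from scipy.spatial.transform import Rotation as Ro
s=get_state(); R=Ro.from_quat(s["tcp_rot"]).as_matrix(); print(s["time"],s["eef_pos"],R.round(3).tolist(),s["opening"])
c=cam("wrist"); print("cam in tool",(R.T@(c["o"]-np.array(s["eef_pos"]))).round(3))
T=cam("top")
print("reagent",onz(T,(190,178),0.0).round(3),"spray",onz(T,(485,190),0).round(3),"dish",onz(T,(302,344),.0).round(3))
m=np.argwhere(blobs(T,"blue")[1]>0)[:,::-1]; m=m[(m[:,0]>436)&(m[:,1]>295)]
w=np.array([onz(T,p,.018)[:2] for p in m],np.float32); l=cv2.fitLine(w,cv2.DIST_L2,0,.001,.001).ravel(); print("handle",l, "lens",onz(T,(460,282),.006))
E
```

```text
0.25 [ 0.16687115 -0.65374868  0.24965597] [[0.969, 0.247, -0.0], [0.247, -0.969, 0.001], [0.0, -0.001, -1.0]] 0.999692741381926
cam in tool [ 0.083 -0.    -0.124]
reagent [0.718 0.291 0.   ] spray [ 0.704 -0.346  0.   ] dish [0.369 0.039 0.   ]
handle [ 0.9551969  -0.295971    0.4257673  -0.26454538] lens [ 0.50541251 -0.28997292  0.006     ]
```

Call:
jog_arm --deltas "0.925 0.983 0 0 0 1;0.925 0.983 0 0 0 1;0.925 0.983 0 0 0 1;0.925 0.983 0 0 0 1;0.925 0.983 0 0 0 1;0.925 0.983 0 0 0 1;0.925 0.983 0 0 0 1;0.925 0.983 0 0 0 1;0.925 0.983 0 0 0 1;0.925 0.983 0 0 0 1;0.925 0.983 0 0 0 1;0.925 0.983 0 0 0 1;0.925 0.983 0 0 0 1;0.925 0.983 0 0 0 1;0.925 0.983 0 0 0 1;0.925 0.983 0 0 0 1;0.925 0.983 0 0 0 1;0.925 0.983 0 0 0 1" --gripper 1

```text
time: 2.6
eef_pos: [0.5004, -0.2995, 0.2504]
tcp_rot: [0.518, 0.856, -0.0, 0.0]
contact_force: [-0.6, -0.1, -0.1]
opening: 0.999
finger_force: 0.0
```

Call:
jog_arm --deltas "0.1 1 0 0 0 1;0.1 1 0 0 0 1;0.1 1 0 0 0 1;0.1 1 0 0 0 1;0.1 1 0 0 0 1;0.1 1 0 0 0 1;0.1 1 0 0 0 1;0.1 1 0 0 0 1;0.1 1 0 0 0 1;0.1 1 0 0 0 1;0.1 1 0 0 0 0.92;0.1 1 0 0 0 0;0.1 1 0 0 0 0;0.1 1 0 0 0 0;0.1 1 0 0 0 0;0.1 1 0 0 0 0;0.1 1 0 0 0 0;0.1 1 0 0 0 0;0.1 1 0 0 0 0;0.1 1 0 0 0 0"

```text
time: 5.1
eef_pos: [0.5399, 0.1006, 0.2505]
tcp_rot: [-0.0, 1.0, -0.0, 0.0]
contact_force: [-0.6, 0.1, 0.0]
opening: 1.0
finger_force: 0.0
```

Call:
jog_arm --deltas "0.066 0.92 -0.5 0 0 0;0.066 0.92 -0.5 0 0 0;0.066 0.92 -0.5 0 0 0;0.066 0.92 -0.5 0 0 0;0.066 0.92 -0.5 0 0 0;0.066 0.92 -0.5 0 0 0;0.066 0.92 -0.5 0 0 0;0.066 0.92 -0.5 0 0 0;0 0 0 0 0 0"

```text
time: 6.22
eef_pos: [0.5498, 0.2482, 0.169]
tcp_rot: [-0.001, 1.0, -0.0, -0.001]
contact_force: [0.5, -0.7, -0.5]
opening: 0.999
finger_force: 0.0
```

```bash
python3 - <<'E'
from h import *
c=cam("wrist"); print(get_state()["eef_pos"])
for k in("red","green"):
  for b in blobs(c,k)[0]: print(k,b,onz(c,b[2],.073).round(4))
cv2.imwrite("pics/w1.png",c["im"])
E
```

```text
[0.55017303 0.24756337 0.16969925]
red (np.int32(68), [295, 215, 29, 23], [306.8, 221.0]) [0.5291 0.2403 0.073 ]
red (np.int32(19), [325, 216, 8, 5], [328.6, 217.8]) [0.5272 0.2529 0.073 ]
red (np.int32(953), [300, 240, 36, 34], [317.5, 256.4]) [0.551  0.2465 0.073 ]
green (np.int32(3364), [0, 176, 103, 114], [48.4, 235.3]) [0.5381 0.0887 0.073 ]
```

View pics/w1.png

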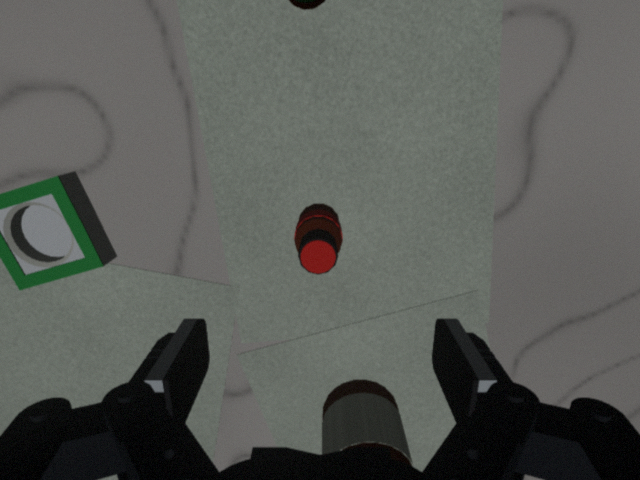

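The wrist view shows the red cap at (317,256), 1 mm from the tool axis, with the fingers on both sides of it clear of the brown bottle. I'll go down and grip.

Call:
jog_arm --deltas "0 -0.02 -0.9 0 0 0;0 -0.02 -0.9 0 0 0;0 0 -0.9 0 0 0;0 0 -0.9 0 0 0;0 0 -0.9 0 0 0;0 0 -0.9 0 0 0;0 0 -0.7 0 0 0;0 0 -0.5 0 0 0;0 0 0 0 0 0;0 0 0 0 0 0"

```text
time: 7.52
eef_pos: [0.551, 0.2464, 0.039]
tcp_rot: [-0.0, 1.0, 0.0, 0.001]
contact_force: [-0.0, 0.1, 0.0]
opening: 1.001
finger_force: 0.0
```

Call:
jog_arm --deltas "0 0 0 0 0 0;0 0 0 0 0 0;0 0 0 0 0 0;0 0 0 0 0 0;0 0 0 0 0 0;0 0 0 0 0 0;0 0 0 0 0 0;0 0 0 0 0 0" --gripper 0 --squeeze 30

```text
time: 8.52
eef_pos: [0.5508, 0.2464, 0.0388]
tcp_rot: [-0.0, 1.0, 0.0, 0.0]
contact_force: [-0.1, 0.3, 4.3]
opening: 0.363
finger_force: 30.1
```

Call:
jog_arm --deltas "0 0 0.5 0 0 0;0 0 1 0 0 0;0 0 1 0 0 0;0 0 1 0 0 0;0 0 1 0 0 0;0 -0.5 0 0 0 0;0 -1 0 0 0 0;0 -1 0 0 0 0;0 -1 0 0 0 0;0 -1 0 0 0 0;0 -1 0 0 0 0;0 -1 0 0 0 0;0 -1 0 0 0 0;0 -1 0 0 0 0;0 -1 0 0 0 0;0 -1 0 0 0 0;0 -1 0 0 0 0;0 -1 0 0 0 0;0 -1 0 0 0 0"

```text
time: 10.9
eef_pos: [0.5504, -0.0251, 0.1283]
tcp_rot: [-0.0, 1.0, -0.0, 0.0]
contact_force: [-0.1, -0.5, -0.2]
opening: 0.364
finger_force: 29.8
```

Call:
jog_arm --deltas "-0.1 -1 0 0 0 0;-0.1 -1 0 0 0 0;-0.1 -1 0 0 0 0;-0.1 -1 0 0 0 0;0 -1 0 0 0 0;0 -1 0 0 0 0;0 -0.65 0 0 0 0;0 -0.5 0 0 0 0;0 0 0 0 0 0;0 0 0 0 0 0"

```text
time: 12.15
eef_pos: [0.5424, -0.1663, 0.1282]
tcp_rot: [-0.0, 1.0, 0.0, -0.0]
contact_force: [0.0, 0.5, -1.4]
opening: 0.359
finger_force: 29.8
```

```bash
cat > n.py <<'E'
from h import *
import sys
col=sys.argv[1]; c=cam("wrist"); s=get_state(); print(s["eef_pos"],s["finger_force"])
h=cv2.cvtColor(c["im"],cv2.COLOR_BGR2HSV); 
for b in blobs(c,col,60)[0]: print(b,onz(c,b[2],.02).round(4))
cv2.imwrite("pics/%s.png"%sys.argv[2],c["im"])
E
python3 n.py red w2
```

```text
[ 0.54240467 -0.16618569  0.12820853] 29.829213093034923
(np.int32(5056), [258, 191, 118, 110], [318.7, 234.1]) [ 0.5338 -0.1673  0.02  ]
(np.int32(338), [278, 308, 86, 32], [319.5, 318.7]) [ 0.593  -0.1668  0.02  ]
(np.int32(3561), [283, 389, 75, 61], [320.3, 418.6]) [ 0.6761 -0.1663  0.02  ]
```

View pics/w2.png

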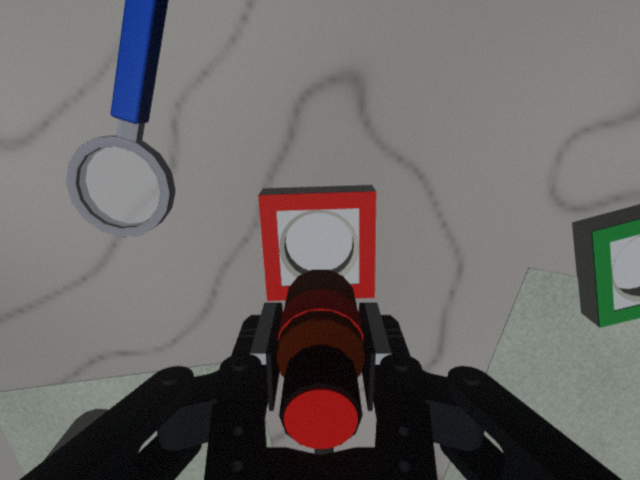

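The wrist view shows the vial upright in the fingers with its cap at (320,418). The red frame's far edge runs (262,194)–(376,190) and its near edge (268,299)–(375,298). The lens is at (120,185).

```bash
python3 - <<'E'
from h import *
c=cam("wrist")
print("frame",[onz(c,p,.02)[:2].round(4).tolist() for p in((260,194),(376,190),(268,299),(375,298))])
print("pocket mouth",onz(c,(317,245),.02).round(4))
print("cap at",onz(c,(320.3,418.6),.163).round(4), "lens",onz(c,(120,185),.01).round(4))
T=cam("top"); 
for b in blobs(T,"red")[0]: print(b,onz(T,b[2],.163).round(4))
for b in blobs(T,"yellow")[0]: print(b)
S=cam("side")
for k in("yellow",):
  for b in blobs(S,k)[0]: print(k,b)
E
```

```text
frame [[0.5087, -0.2022], [0.5062, -0.133], [0.5784, -0.2004], [0.5777, -0.1304]]
pocket mouth [ 0.541  -0.1682  0.02  ]
cap at [ 0.5425 -0.1662  0.163 ] lens [ 0.5052 -0.29    0.01  ]
(np.int32(17), [402, 207, 7, 8], [404.2, 209.9])
yellow (np.int32(50), [311, 205, 17, 5], [319.4, 207.4])
```

Call:
jog_arm --deltas "0 0 -0.5 0 0 0;0 0 -0.8 0 0 0;0 0 -0.8 0 0 0;0 0 -0.8 0 0 0;0 0 -0.5 0 0 0;0 0 -0.3 0 0 0;0 0 0 0 0 0"

```text
time: 13.22
eef_pos: [0.5423, -0.1667, 0.0539]
tcp_rot: [-0.0, 1.0, 0.0, -0.0]
contact_force: [0.6, -0.2, -1.6]
opening: 0.363
finger_force: 29.8
```

Call:
jog_arm --deltas "0 0 -0.15 0 0 0;0 0 -0.15 0 0 0;0 0 -0.1 0 0 0;0 0 0 0 0 0;0 0 0 0 0 0"

```text
time: 13.85
eef_pos: [0.5425, -0.1668, 0.0464]
tcp_rot: [-0.0, 1.0, -0.0, 0.0]
contact_force: [0.2, -0.6, -0.5]
opening: 0.357
finger_force: 29.8
```

Call:
jog_arm --deltas "0 0 -0.05 0 0 0;0 0 -0.05 0 0 0;0 0 0 0 0 0"

```text
time: 14.22
eef_pos: [0.5426, -0.1668, 0.0448]
tcp_rot: [-0.0, 1.0, -0.0, -0.0]
contact_force: [-0.9, 0.2, 3.2]
opening: 0.361
finger_force: 30.1
```

Call:
jog_arm --deltas "0 0 0 0 0 0;0 0 0 0 0 0;0 0 0 0 0 0;0 0 0 0 0 0;0 0 0 0 0 0;0 0 0 0 0 0" --gripper 1

```text
time: 14.98
eef_pos: [0.5425, -0.1668, 0.0443]
tcp_rot: [-0.0, 1.0, -0.0, 0.0]
contact_force: [-0.5, -0.4, -0.3]
opening: 1.0
finger_force: 0.0
```

Call:
jog_arm --deltas "0 0 0.5 0 0 0;0 0 1 0 0 0;0 0 1 0 0 0;0 0 1 0 0 0;0 0 1 0 0 0;0 0 1 0 0 0;0 0 1 0 0 0;0 0 0 0 0 0"

```text
time: 15.98
eef_pos: [0.5436, -0.1674, 0.1769]
tcp_rot: [-0.0, 1.0, -0.001, 0.002]
contact_force: [-1.0, -1.1, 0.2]
opening: 1.004
finger_force: 0.0
```

```bash
python3 - <<'E'
from h import *
c=cam("wrist"); print(get_state()["eef_pos"])
for b in blobs(c,"red",60)[0]: print(b,onz(c,b[2],.079).round(4),onz(c,b[2],.02).round(4))
for b in blobs(c,"yellow",20)[0]: print(b)
cv2.imwrite("pics/w3.png",c["im"])
E
```

```text
[ 0.54283267 -0.16695065  0.17527247]
(np.int32(4919), [270, 174, 99, 95], [321.1, 222.6]) [ 0.525  -0.1671  0.079 ] [ 0.5425 -0.1671  0.02  ]
(np.int32(90), [308, 210, 38, 24], [329.8, 216.8]) [ 0.5215 -0.162   0.079 ] [ 0.538  -0.1607  0.02  ]
(np.int32(1172), [302, 388, 48, 58], [324.5, 411.4])
```

View pics/w3.png

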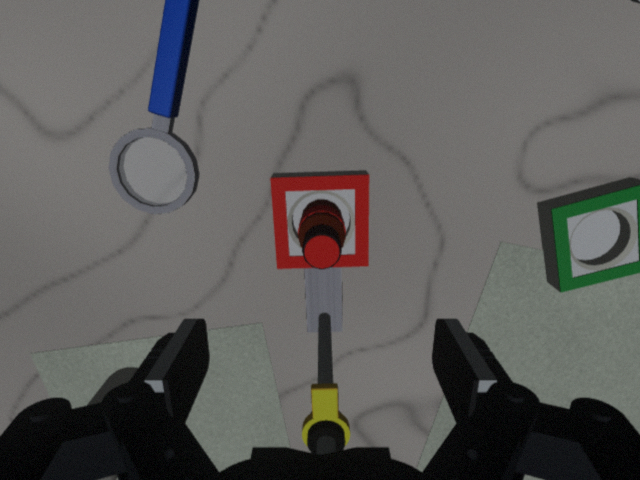

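The wrist view shows the red-tagged vial upright in its nest (cap at (322,250)) and the pointer with its tip at (325,387) and ring at (325,432).

```bash
cat > p.py <<'E'
from h import *
c=cam("wrist"); print("cap",onz(c,(322,251),.079).round(4))
h=cv2.cvtColor(c["im"],cv2.COLOR_BGR2HSV); S=cam("side")
d=ray(c,(325,387)); 
for x in(.5955,.5975,.5995): print("tip z at x",x,(c["o"]+d*(x-c["o"][0])/d[0]).round(4))
l=blobs(S,"yellow")[1]; P=np.argwhere(l>0); 
for y in np.unique(P[:,0]): q=P[P[:,0]==y,1]; print(y,q.min(),q.max())
x=P[:,1].max(); m=P[P[:,1]>=x-3].mean(0); print(m,tri(c,(325,387),S,(x,m[0])))
T=cam("top");l=blobs(T,"yellow")[1]; P=np.argwhere(l>0); print(P[:,0].max(),P[P[:,0]>=P[:,0].max()-1].mean(0))
E
python3 p.py
```

```text
cap [ 0.5411 -0.166   0.079 ]
tip z at x 0.5955 [ 0.5955 -0.1646  0.1324]
tip z at x 0.5975 [ 0.5975 -0.1646  0.13  ]
tip z at x 0.5995 [ 0.5995 -0.1645  0.1275]
205 311 321
206 311 323
207 311 327
208 312 327
209 315 326
373 335 335
377 339 346
[377. 346.] (array([ 0.59945256, -0.08693986, -0.14377661]), np.float64(0.3748737341319838))
216 [215.33333333 402.66666667]
```

Call:
jog_arm --deltas "0 1 0 0 0 0;0 1 0 0 0 0;0 1 0 0 0 0;0 1 0 0 0 0;0 1 0 0 0 0;-0.5 1 0 0 0 0;-0.5 1 0 0 0 0;-0.5 1 0 0 0 0;-0.5 1 0 0 0 0;-0.5 1 0 0 0 0;-0.5 1 0 0 0 0;-0.5 1 0 0 0 0;-0.5 1 0 0 0 0;-0.5 1 0 0 0 0;-0.5 1 0 0 0 0;-0.5 1 0 0 0 0;-0.5 1 0 0 0 0;-0.5 1 0 0 0 0;-0.5 1 0 0 0 0;-0.5 1 0 0 0 0"

```text
time: 18.68
eef_pos: [0.3915, 0.2343, 0.1744]
tcp_rot: [-0.0, 1.0, 0.0, 0.0]
contact_force: [-0.5, 0.9, 0.7]
opening: 1.001
finger_force: 0.0
```

Call:
jog_arm --deltas "0 0.4 0 0 0 0;0 0 0 0 0 0;0 0 0 0 0 0"

```text
time: 19.05
eef_pos: [0.3927, 0.2409, 0.1743]
tcp_rot: [0.0, 1.0, -0.0, 0.0]
contact_force: [-0.3, 0.2, 0.7]
opening: 0.997
finger_force: 0.0
```

```bash
python3 - <<'E'
from h import *
c=cam("wrist"); print(get_state()["eef_pos"])
for b in blobs(c,"green",60)[0]: print(b,onz(c,b[2],.073).round(4))
E
```

```text
[0.39272942 0.24080772 0.17431872]
(np.int32(890), [300, 232, 35, 33], [316.9, 248.0]) [0.3908 0.2388 0.073 ]
(np.int32(986), [37, 365, 84, 34], [78.9, 379.7]) [0.4867 0.0753 0.073 ]
```

Call:
jog_arm --deltas "-0.1 -0.1 -0.6 0 0 0;0 0 -0.9 0 0 0;0 0 -0.9 0 0 0;0 0 -0.9 0 0 0;0 0 -0.9 0 0 0;0 0 -0.9 0 0 0;0 0 -0.9 0 0 0;0 0 -0.5 0 0 0;0 0 -0.3 0 0 0;0 0 0 0 0 0;0 0 0 0 0 0"

```text
time: 20.48
eef_pos: [0.3909, 0.2394, 0.0389]
tcp_rot: [-0.0, 1.0, 0.0, 0.001]
contact_force: [-0.5, -0.5, -0.5]
opening: 1.003
finger_force: 0.0
```

Call:
jog_arm --deltas "0 0 0 0 0 0;0 0 0 0 0 0;0 0 0 0 0 0;0 0 0 0 0 0;0 0 0 0 0 0;0 0 0 0 0 0;0 0 0 0 0 0;0 0 0 0 0 0" --gripper 0 --squeeze 30

```text
time: 21.48
eef_pos: [0.3908, 0.2394, 0.0387]
tcp_rot: [-0.0, 1.0, 0.0, 0.0]
contact_force: [-1.4, -0.0, 5.2]
opening: 0.359
finger_force: 30.2
```

Call:
jog_arm --deltas "0 0 0.5 0 0 0;0 0 1 0 0 0;0 0 1 0 0 0;0 0 1 0 0 0;0 0 1 0 0 0;0.4 -0.475 0 0 0 0;0.8 -0.95 0 0 0 0;0.8 -0.95 0 0 0 0;0.8 -0.95 0 0 0 0;0.8 -0.95 0 0 0 0;0.8 -0.95 0 0 0 0;0.8 -0.95 0 0 0 0;0.8 -0.95 0 0 0 0;0.8 -0.95 0 0 0 0;0.8 -0.95 0 0 0 0;0.6 -0.72 0 0 0 0;0 0 0 0 0 0;0 0 0 0 0 0"

```text
time: 23.72
eef_pos: [0.554, 0.0447, 0.1281]
tcp_rot: [-0.0, 1.0, 0.0, -0.0]
contact_force: [0.2, -0.1, -0.7]
opening: 0.362
finger_force: 29.9
```

```bash
python3 - <<'E'
from h import *
c=cam("wrist"); s=get_state(); print(s["eef_pos"],s["finger_force"])
B,l=blobs(c,"green",60)
for b in B: print(b,onz(c,b[2],.02).round(4),onz(c,b[2],.1625).round(4))
cv2.imwrite("pics/w4.png",c["im"])
E
```

```text
[0.55388248 0.04492159 0.12808256] 29.876117245294154
(np.int32(4663), [247, 181, 139, 129], [318.1, 233.9]) [0.5452 0.0434 0.02  ] [0.4994 0.0441 0.1625]
(np.int32(115), [278, 308, 48, 28], [299.2, 316.6]) [0.6029 0.0307 0.02  ] [0.5218 0.0392 0.1625]
(np.int32(3451), [284, 389, 74, 59], [320.3, 418.2]) [0.6871 0.0447 0.02  ] [0.5544 0.0446 0.1625]
```

View pics/w4.png

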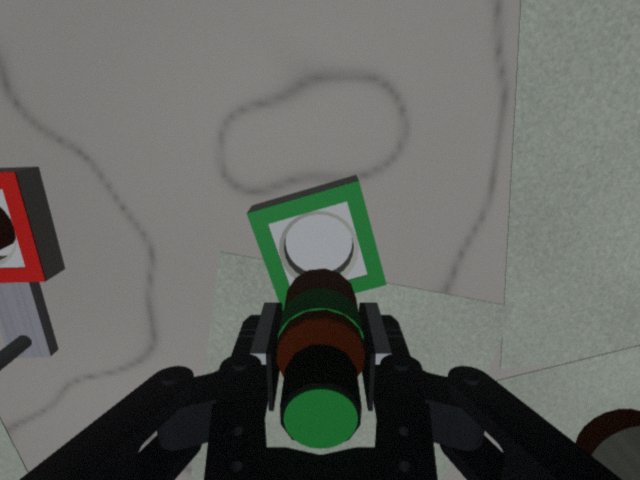

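The wrist view shows the vial upright in the fingers (cap at (320,418)) and the green frame's corners at (248,213), (360,181) and (386,284). Its centre is near (317,248), matching the measured nest. Next I lower it.

Call:
jog_arm --deltas "0.05 0 -0.5 0 0 0;0 0 -0.8 0 0 0;0 0 -0.8 0 0 0;0 0 -0.8 0 0 0;0 0 -0.5 0 0 0;0 0 -0.3 0 0 0;0 0 -0.15 0 0 0;0 0 -0.15 0 0 0;0 0 -0.1 0 0 0;0 0 -0.05 0 0 0;0 0 -0.05 0 0 0;0 0 0 0 0 0;0 0 0 0 0 0"

```text
time: 25.4
eef_pos: [0.5557, 0.0443, 0.0447]
tcp_rot: [-0.0, 1.0, -0.0, 0.0]
contact_force: [-0.7, -1.0, 2.1]
opening: 0.363
finger_force: 30.1
```

Call:
jog_arm --deltas "0 0 0 0 0 0;0 0 0 0 0 0;0 0 0 0 0 0;0 0 0 0 0 0;0 0 0 0 0 0;0 0 0 0 0 0;0 0 0.5 0 0 0;0 0 1 0 0 0;0 0 1 0 0 0;0 0 1 0 0 0;0 0 1 0 0 0;0 0 1 0 0 0;0 0 1 0 0 0" --gripper 1

```text
time: 27.02
eef_pos: [0.5558, 0.0443, 0.177]
tcp_rot: [-0.0, 1.0, -0.0, 0.001]
contact_force: [0.3, -0.3, 0.9]
opening: 1.002
finger_force: 0.0
```

Call:
jog_arm --deltas "-0.4 -0.98 0 0 0 -1;-0.4 -0.98 0 0 0 -1;-0.4 -0.98 0 0 0 -1;-0.4 -0.98 0 0 0 0;-0.4 -0.98 0 0 0 0;-0.4 -0.98 0 0 0 0;-0.4 -0.98 0 0 0 0;-0.4 -0.98 0 0 0 0;-0.4 -0.98 0 0 0 0;-0.4 -0.98 0 0 0 0;-0.4 -0.98 0 0 0 0;-0.4 -0.98 0 0 0 0;-0.4 -0.98 0 0 0 0;-0.4 -0.98 0 0 0 0;-0.4 -0.98 0 0 0 0;0 -0.98 0 0 0 0;0 0 -1 0 0 0;0 0 -1 0 0 0;0 0 0 0 0 0"

```text
time: 29.4
eef_pos: [0.435, -0.2689, 0.1335]
tcp_rot: [0.149, 0.989, 0.001, -0.001]
contact_force: [-0.4, 0.3, -0.5]
opening: 1.004
finger_force: 0.0
```

```bash
cat > l.py <<'E'
from h import *
from scipy.spatial.transform import Rotation as Ro
c=cam("wrist"); s=get_state(); R=Ro.from_quat(s["tcp_rot"]).as_matrix(); print(s["eef_pos"],np.degrees(np.arctan2(R[1,0],R[0,0])),R[2].round(3))
B,l=blobs(c,"blue",200); print(B)
h=cv2.cvtColor(c["im"],cv2.COLOR_BGR2HSV)
m=np.argwhere(cv2.inRange(h,(100,110,60),(125,255,255)))[:,::-1]
w=np.array([onz(c,p,.018)[:2] for p in m],np.float32)*1000; print(cv2.minAreaRect(w),cv2.fitLine(w,cv2.DIST_L2,0,.001,.001).ravel())
cv2.imwrite("pics/w5.png",c["im"])
T=cam("top")
for k in("green","red"): 
  for b in blobs(T,k)[0]: print(k,b,onz(T,b[2],.079).round(4))
E
python3 l.py
```

```text
[ 0.43555921 -0.26936843  0.13455498] 162.82517621733138 [ 0.  0. -1.]
[(np.int32(3215), [308, 157, 26, 133], [320.4, 222.5])]
((424.0672607421875, -265.29815673828125), (15.33287525177002, 86.92291259765625), 72.8346176147461) [ 9.5584506e-01 -2.9387116e-01  4.2219760e+02 -2.6474240e+02]
green (np.int32(492), [282, 235, 40, 40], [301.4, 254.3]) [0.5506 0.0403 0.079 ]
green (np.int32(92), [294, 246, 11, 11], [299.1, 251.1]) [0.5569 0.045  0.079 ]
red (np.int32(550), [385, 246, 35, 34], [401.8, 262.5]) [ 0.5384 -0.1582  0.079 ]
red (np.int32(15), [301, 251, 7, 9], [305.3, 254.9]) [0.5496 0.0325 0.079 ]
red (np.int32(107), [401, 254, 11, 15], [405.9, 259.9]) [ 0.5437 -0.1663  0.079 ]
```

View pics/w5.png

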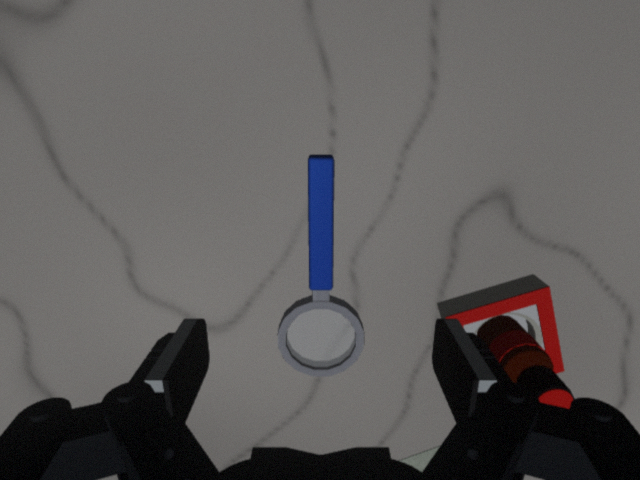

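The wrist view shows the handle centred at (320,222), in line with the fingers, and the frame at (321,335). The red vial in its nest is clear to the right.

Call:
jog_arm --deltas "-0.05 0.05 -0.9 0 0 0;0 0 -0.9 0 0 0;0 0 -0.9 0 0 0;0 0 -0.9 0 0 0;0 0 -0.9 0 0 0;0 0 -0.6 0 0 0;0 0 -0.3 0 0 0;0 0 -0.15 0 0 0;0 0 0 0 0 0;0 0 0 0 0 0"

```text
time: 30.75
eef_pos: [0.4348, -0.2686, 0.0239]
tcp_rot: [0.149, 0.989, -0.0, 0.001]
contact_force: [0.4, -0.2, 0.1]
opening: 0.999
finger_force: 0.0
```

Call:
jog_arm --deltas "0 0 0 0 0 0;0 0 0 0 0 0;0 0 0 0 0 0;0 0 0 0 0 0;0 0 0 0 0 0;0 0 0 0 0 0;0 0 0 0 0 0;0 0 0 0 0 0;0 0 0 0 0 0" --gripper 0 --squeeze 50

```text
time: 31.88
eef_pos: [0.4346, -0.2684, 0.0235]
tcp_rot: [0.149, 0.989, -0.0, 0.0]
contact_force: [-0.1, -0.0, 3.4]
opening: 0.173
finger_force: 52.1
```

Call:
jog_arm --deltas "0 0 0.5 0 0 0;0 0 1 0 0 0;0 0 1 0 0 0;0 0 1 0 0 0;0 0 1 0 0 0;0 0 1 0 0 0;0 0 0.5 0 0 0;0 0 0.25 0 0 0;0 0 0 0 0 0"

```text
time: 33.0
eef_pos: [0.4343, -0.2681, 0.148]
tcp_rot: [0.149, 0.989, 0.0, -0.0]
contact_force: [-0.1, 0.3, -0.6]
opening: 0.17
finger_force: 51.7
```

```bash
cat > q.py <<'E'
from h import *
import sys
z=float(sys.argv[1]); s=get_state(); print(s["eef_pos"],s["tcp_rot"],s["finger_force"],s["time"])
T=cam("top"); S=cam("side")
cv2.imwrite("pics/ts%s.png"%sys.argv[2],np.hstack([cv2.resize(T["im"][160:360,340:540],(400,400),interpolation=cv2.INTER_CUBIC),cv2.resize(S["im"][150:300,260:410],(400,400),interpolation=cv2.INTER_CUBIC)]))
for n,c in(("T",T),("S",S)):
    for b in blobs(c,"blue",60)[0]:
        if b[0]<1000: print(n,"blue",b,onz(c,b[2],z+.012-.006+.0).round(4))
    print(n,"yellow",blobs(c,"yellow")[0])
    e=np.array(s["eef_pos"]); L=np.array([e[0]+.0717,e[1]-.0222,z]); print(n,"expected lens px",proj(c,L))
E
python3 q.py .131 0
```

```text
[ 0.43425759 -0.26806825  0.14803073] [ 1.49360334e-01  9.88782798e-01  1.57878105e-04 -2.11116773e-04] 51.677157282829285 33.0
T yellow [(np.int32(121), [402, 207, 14, 22], [408.3, 219.3])]
T expected lens px [476.10633345 279.20163636]
S blue (np.int32(712), [459, 140, 45, 32], [481.7, 155.9]) [ 0.3017 -0.662   0.137 ]
S blue (np.int32(101), [405, 201, 17, 13], [413.2, 207.2]) [ 0.4026 -0.2544  0.137 ]
S yellow [(np.int32(49), [311, 205, 17, 5], [319.5, 207.4])]
S expected lens px [377.86671895 194.89211392]
```

View pics/ts0.png

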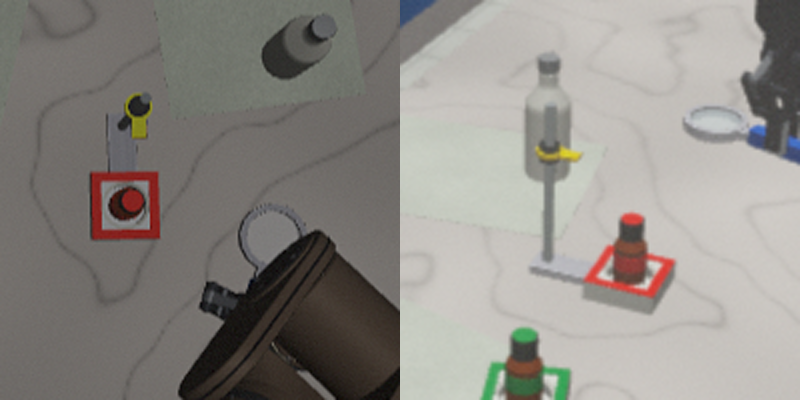

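The top crop shows the lens at (270,235), and in the side crop the loupe sits level at (715,122). Both agree with the projected lens. The pointer tip is at (140,136) in the top crop and (581,156) in the side crop, and both vials are standing. I'm moving the loupe over the cap.

Call:
jog_arm --deltas "0 0.4 0 0 0 0;0 0.8 0 0 0 0;0.2 0.8 0 0 0 0;0.2 0.8 0 0 0 0;0.3 0.8 0 0 0 0;0.3 0.8 0 0 0 0;0.3 0.8 0 0 0 0;0.3 0.6 0 0 0 0;0.2 0.4 0 0 0 0;0 0 0 0 0 0;0 0 0 0 0 0;0 0 0 0 0 0"

```text
time: 34.6
eef_pos: [0.4703, -0.1447, 0.1483]
tcp_rot: [0.15, 0.989, -0.0, -0.0]
contact_force: [-0.1, 0.5, -1.3]
opening: 0.172
finger_force: 51.7
```

```bash
python3 q.py .131 1; python3 - <<'E'
from h import *
T=cam("top");S=cam("side"); print("tip",tri(T,(410,228),S,(327.9,208.5)), proj(S,(.5975,-.165,.131)),proj(T,(.5975,-.165,.131)))
w=cam("wrist"); cv2.imwrite("pics/w6.png",w["im"]); e=np.array(get_state()["eef_pos"])
print("wrist expected lens",proj(w,e+[.0717,-.0222,-.0175]),"tip",proj(w,(.5975,-.165,.131)))
E
```

```text
[ 0.47032832 -0.14465761  0.14830945] [ 1.49686052e-01  9.88733575e-01 -4.98132784e-05 -3.17105525e-05] 51.67739152908325 34.6
T blue (np.int32(71), [387, 311, 10, 13], [391.6, 317.1]) [ 0.4327 -0.1326  0.137 ]
T yellow [(np.int32(121), [402, 207, 14, 22], [408.3, 219.3])]
T expected lens px [409.9934152  258.60083062]
S blue (np.int32(123), [376, 220, 17, 14], [384.2, 226.6]) [ 0.4385 -0.1324  0.137 ]
S yellow [(np.int32(49), [311, 205, 17, 5], [319.6, 207.5])]
S expected lens px [347.80097575 212.77143753]
tip (array([ 0.59779736, -0.16761897,  0.12943829]), np.float64(0.00500913169108607)) [326.61404308 208.29444296] [409.14297096 229.27536525]
wrist expected lens [320.60247751 463.11265358] tip [355.74118437 541.68209207]
```

View pics/ts1.png

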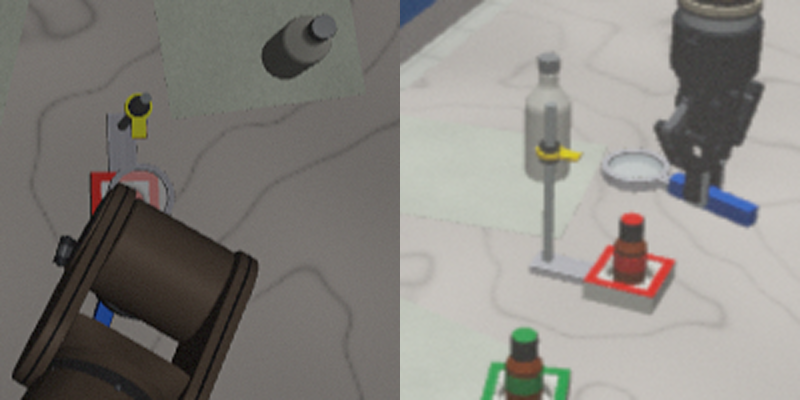

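The side crop shows the loupe level at (636,169), above the red cap and level with the pointer at (570,155) once perspective is allowed for. The lens projects within 1 px of where it was expected. I'll raise it 1 mm, settle, and hand in.

Call:
jog_arm --deltas "0.02 0 0.04 0 0 0;0 0 0 0 0 0;0 0 0 0 0 0;0 0 0 0 0 0;0 0 0 0 0 0;0 0 0 0 0 0"

```text
time: 35.6
eef_pos: [0.4709, -0.1442, 0.1491]
tcp_rot: [0.149, 0.989, -0.0, 0.0]
contact_force: [-0.5, 0.1, -1.1]
opening: 0.172
finger_force: 51.7
```

```bash
python3 -c "
from plant import *
s=get_state(); print(s['eef_pos'],s['finger_force'],max(abs(x) for x in s['dq'])); print(ctrl.sign_off())"
```

```text
[ 0.47086547 -0.14424107  0.14910952] 51.67757213115692 0.0008800167746644511
the job is handed in; nothing more can be done
None
```

The job was handed in at about 36 s: by my camera measurements both vials stand released in their matching nests and the loupe is held level and still over the red cap at the pointer's height, but the sign-off returned no verdict.

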